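Swelling check: close the bench caliper on a sample bottle and lock it

TASK

Check the flat oblong sample bottle for swelling on the bench caliper: open the sliding jaw if need be, and stand the bottle upright on the base plate between the jaws, its broad flat sides facing them and about midway along their length. Push the sliding jaw gently shut by its spring thumb button until both jaws bear squarely on the bottle, and only then swing the lock lever in line with the beam, pointing away from the bottle. Leave the bottle clamped there, and do not drop it, squeeze it hard or shift the other things on the bench.

Things in the scene. Friction and masses are not known exactly. Their poses are not given: they have to be found in the camera images.
- caliper: Bench caliper, fixed. Base plate 190 mm (x -100 to +90) by 340 mm (y -170 to +170), 12 mm thick; origin on the bench at the plate's underside. Steel beam along y at x = +50 mm, 12 mm thick, 23 to 49 mm above the bench, end blocks at y = +/-158 mm (54 mm high). Both jaws stick out from the beam towards -x, faces square to y; the jaw opens towards +y
- between_jaws (a point): Point on top of the base plate (12 mm above the bench), under the fixed jaw's measuring face, midway along the jaws. Axes as caliper: +y goes from the fixed to the sliding jaw, so a bottle lying with a broad side against the fixed jaw, midway, has its origin at x = 0, y = +28 mm here
- fixed_face (a point): Centre of the fixed jaw's measuring face, 34 mm above the bench; the face looks towards caliper +y. The jaw is a steel bar 14 mm thick, at caliper x -75 to +30 mm, 16 to 52 mm above the bench. On the beam behind it a head, 40 mm long (y), 58 mm high, caliper x +25 to +75 mm
- sliding_face (a point): Centre of the sliding jaw's measuring face (looks towards caliper -y), 34 mm above the bench; the jaw is a mirror image of the fixed one: bar 14 mm thick, caliper x -75 to +30 mm, 16 to 52 mm above the bench. It rides on a grey carriage round the beam (caliper x +22 to +78 mm, from the face 60 mm towards +y, 58 mm high) with readout, thumb button and lock lever
- jaw_slide (a joint): Gap between the two jaw faces in m: 0 shut, up to 0.14 open. The slide has about 4 N of friction and stays where it is left
- button_face (a point): Centre of the outer face of the black thumb button on the sliding jaw's outer side, at caliper x -10 mm, 50 mm from the jaw's face (26 mm wide, 20 to 48 mm above the bench). Pressed towards caliper -y it pushes the jaw shut through a spring: sinks 1 mm per 1.5 N, at most 8 mm, and pops back. The jaw slides at about 4 N; 8 to 11 N gives a good measuring contact
- lock_lever (a joint): Lock lever angle in rad: 0 = in line with the beam, pointing to the caliper's +y, away from the bottle (locked); +1.57 = pointing to the caliper's +x, square to the beam (free). Turns in the horizontal plane from -0.6 to 2.2 with light friction (1 N at the grip), passes 0 without a stop, stays where it is left
- lever_hinge (a point): Point on the vertical pivot axis of the lock lever, on top of the carriage, at the height of the lever's grip, 79 mm above the bench
- lever_grip (a point): Point on the axis of the lever's round black grip, 60 mm from the pivot, 80 mm above the bench. The grip is 15 mm thick and reaches from 30 to 79 mm from the pivot; the carriage top lies 58 mm, the beam top 49 mm above the bench
- flat_bottle: The sample: white plastic bottle, oblong body 56 mm (its x) by 80 mm (its y), 90 mm high, neck 36 mm wide, round blue screw cap 42 mm in diameter from 100 to 130 mm above its base. About 0.25 kg. Origin: centre of its underside, z up. Starts upright in any of the three bottles' places, any yaw
- square_bottle: Bystander: white bottle with the same cap and height, body 66 by 66 mm. Origin: centre of its underside
- round_bottle: Bystander: white bottle with the same cap and height, round body 72 mm in diameter. Origin: centre of its underside
- dishes_tall: Bystander: stack of six petri dishes, 90 mm in diameter, 87 mm high, behind the caliper. Origin: centre of its underside
- dishes_low: Bystander: stack of three petri dishes, 90 mm in diameter, 44 mm high. Origin: centre of its underside
- beaker: Bystander: open glass beaker, 72 mm in diameter, 95 mm high. Origin: centre of its underside
- sample_tin: Bystander: aluminium sample tin, 64 mm in diameter, 58 mm high. Origin: centre of its underside
- amber_jar: Bystander: amber jar, 60 mm in diameter, 85 mm high, left standing on the front corner of the base plate beyond the sliding jaw (about caliper x -67, y +130 mm). Origin: centre of its underside
- tube_rack: Bystander: rack of test tubes, 60 (x) by 160 (y) mm, 112 mm high, behind the caliper. Origin: centre of its underside
There are look-alikes about, which are no part of the job. What is shaped like the flat_bottle but purple is not meant.

How it is judged (in metres and radians):
On the way, in this order (a step that is already met when the one before it is completed fails the run):
1. the flat bottle stands upright on the base plate between the jaws, broad sides to the jaws, out of the fingers (x of flat_bottle in the frame of between_jaws between -0.022 and 0.022 m and z of flat_bottle in the frame of between_jaws between -0.003 and 0.004 m and angle between flat_bottle's own z axis and vertical below 0.06 rad and y of flat_bottle in the frame of between_jaws between 0.02 and 0.1 m and angle between the x axis of flat_bottle and the y axis of caliper, either way round below 0.3 rad and contact force between the fingers and flat_bottle below 0.1 N), for 0.2 s.
2. both jaws bear on the bottle with at least 2 N, lever still unlocked (contact force between each of jaw_slide_c0, caliper_c4 and flat_bottle above 2 N and value of joint lock_lever above 0.5 rad), for 0.15 s.
3. the lock lever is in line with the beam (value of joint lock_lever between -0.15 and 0.15 rad), for 0.2 s.
At the end, for the whole second after the job is handed in: Flat bottle at rest, upright on the plate (0.06 rad), within 22 mm of midway along the jaws, square to them (0.06 rad), within 3 mm of touching the fixed jaw; gap still 53 to 58.2 mm (bottle 56 mm); lock lever within 0.15 rad of in line with the beam (all of step 3 and x of flat_bottle in the frame of between_jaws between -0.022 and 0.022 m and z of flat_bottle in the frame of between_jaws between -0.003 and 0.004 m and angle between flat_bottle's own z axis and vertical below 0.06 rad and y of flat_bottle in the frame of between_jaws between 0.025 and 0.031 m and angle between the x axis of flat_bottle and the y axis of caliper, either way round below 0.06 rad and value of joint jaw_slide between 0.053 and 0.0582 m and linear speed of flat_bottle below 0.02 m/s).
It fails at once if the bottle is squeezed by the jaw with more than 20 N (contact force between jaw_slide_c0 and flat_bottle above 20 N).
It fails at once if the flat bottle is tipped over (angle between flat_bottle's own z axis and vertical above 0.6 rad).
It fails at once if the flat bottle is dropped (falls freely faster than 0.5 m/s) (contact force between the fingers and flat_bottle below 0.05 N and linear speed of flat_bottle above 0.5 m/s).
It fails at once if another thing on the bench is shifted more than 30 mm or tipped (distance of any of square_bottle, round_bottle, dishes_tall, dishes_low, beaker, amber_jar, tube_rack, sample_tin from where it was at the start of the episode above 0.03 m or angle between any of square_bottle, round_bottle, dishes_tall, dishes_low, beaker, amber_jar, tube_rack, sample_tin's own z axis and vertical above 0.3 rad).
It also fails if it takes over 72 s, if anything falls off the work surface, if the arm or the gripper's body presses on something with over 40 N, if the wrist force passes 120 N, or if a joint passes its speed limit or range.

ROBOT

A 6-joint arm with a two-finger parallel gripper is mounted at the origin on the work surface. World frame = base frame: x ahead of the robot, y to its left, z up, the work surface at z = 0. Lengths are in mm, angles in rad, forces in N, time in s.
With the tool pointing down it reaches from about 275 to 975 mm from the base axis. Payload 8.4 kg.
Tool frame: the origin (TCP) lies at the very end of the fingers, on their centre line; the grasp point (between the pads) lies 19 mm behind it; z points along the fingers, y is the line along which they close (so a half turn about z gives the same grasp; the last joint's range is limited). The gripper opens to 92 mm and grips with 3 to 60 N. Pads are 20 mm wide; open, the fingers measure 128 mm over their backs; the gripper's body (75 mm by 189 mm) begins 69 mm behind the grasp point.
Start: joints at [1.212, 0.353, 1.633, -0, 1.155, -0.002], TCP at [218.297, 585.64, 183.083] pointing down, gripper open.
Joint ranges: [-2.63, 2.63], [-0.92, 2.1], [0.06, 2.66], [-1.3, 4.44], [0, 2.69], [-3.02, 3.02]. Speed limits (rad/s): [2.22, 2.22, 2.79, 3.14, 3.14, 3.14].

INTERFACE

Orientations are given as a rotation vector (axis times angle).
In Python, from bench import arm gives the robot as it stands. The module is installed in compiled form; this text tells all that it offers.
- The arm moves only by the tool play_rows, never from a script. Its argument "motion" is a list of rows, each an object with "dp": the shift along the tool's x, y, z as a fraction of full scale, a list of three; "delta_rot": the turn, a rotation vector about the tool's x, y, z as a fraction of full scale, a list of three. A call has 1 to 10 rows; each row shifts and turns the commanded pose from where the row before left it, along the tool's axes as they then stand; what a row does not reach is not made up. Full scale, the value 1, is 0.05 m for a shift and 6 degrees for a turn. A row lasts 1/10 s, in which the tool goes at most 50 mm and 8.59 degrees, less where a joint would pass 70% of its speed; a pose out of reach is approached as far as the arm can. A call with a number of a shift or a turn outside -1 to 1 is refused whole. A call with a gripper value outside its range is refused whole. "fingers" is the closure, from 0 (fully open) to 1 (shut), set as the call begins (left out, the last holds). The fingers move at their own pace and stop on an object; "grip_force" is the grip in N (left out, the last holds). Time passes only in rows, so rows that do not move let the fingers close. It gives the time, the measured TCP pose, the force, the opening and the grip force at its end, in the units of the state.
- arm.get_state(): the state, without advancing time (a new reading comes with each control period).
- arm.get_image(name): name is "scene" or "top" or "wrist"; returns a dict with "image" (420x560x3 uint8, red, green, blue), "intrinsics" (3x3 intrinsics, pixels), "extrinsics" (4x4, takes a point from world to camera coordinates). Camera axes: x right, y down, z forward; pixel columns grow to the right and rows downward; lengths in mm; the calibration is good to about 2 mm. A picture is of the moment at which its call begins. There is no depth.
- arm.sign_off(): hands the job in; it is judged then, once.
The state is a dict: "t": time; "joint_pos": joint angles; "joint_vel": joint speeds; "joint_torque": joint torques, N m; "position": TCP position; "orientation": TCP orientation; "force": force on the tool from outside, world axes, zero at the start; "moment": the same for the moment, N m; "finger_gap": opening from 0.0 (shut) to 1.0 (fully open); "grasp_force": force on a finger pad.
Only numpy, scipy, OpenCV 4.12 (cv2) and the standard library are available. Lean on these libraries where they do the work, as an engineer would, in place of code of your own. Each camera call takes 0.05 s, during which the arm holds its last target. There are 200 camera calls.

## Working session

There is one attempt and no reset: what is moved stays moved. The work goes in short steps, Python scripts to look and compute and a tool call to move; the robot and the scene stay as the last step left them, time stands still between calls to the robot, and variables do not carry over. Pictures are saved under pics/ and viewed, at most 10 in all, crops included, and the job is handed in when it is done.

Besides the shell and the picture viewer there is one more tool, called after "Request:" as name(argument=value, ...) on one line, values as JSON. play_rows: Moves the arm, as the interface text tells. Shift numbers are shares of 0.05 m and turn numbers shares of 6 degrees, none past 1 either way. Its arguments: {"type":"object","properties":{"motion":{"type":"array"},"fingers":{"type":"number"},"grip_force":{"type":"number"}},"required":["motion"]}

```bash
mkdir -p pics; cat > h.py <<'E'
import numpy as np, cv2
from bench import arm
from scipy.spatial.transform import Rotation as R
def shot(n,f):
    d=arm.get_image(n); cv2.imwrite('pics/'+f+'.png',d['image'][:,:,::-1]); np.savez('pics/'+f+'.npz',**d); return d
def load(f): return dict(np.load('pics/'+f+'.npz'))
def ray(d,uv):
    E=d['extrinsics'];K=d['intrinsics'];Rm=E[:3,:3]
    return -Rm.T@E[:3,3], Rm.T@np.linalg.solve(K,[uv[0],uv[1],1])
def onz(d,uv,z):
    o,v=ray(d,uv); return o+v*(z-o[2])/v[2]
def proj(d,p):
    E=d['extrinsics'];c=E[:3,:3]@np.array(p)+E[:3,3]; q=d['intrinsics']@c; return q[:2]/q[2]
def tri(d1,u1,d2,u2):
    A=[];b=[]
    for d,u in((d1,u1),(d2,u2)):
        o,v=ray(d,u);v=v/np.linalg.norm(v);P=np.eye(3)-np.outer(v,v);A.append(P);b.append(P@o)
    return np.linalg.lstsq(np.vstack(A),np.hstack(b),rcond=None)[0]
E
python3 - <<'E'
from h import *
a=shot('top','top0');b=shot('scene','scene0');shot('wrist','wrist0')
for d in(a,b): print(ray(d,(280,210)))
s=arm.get_state();print(s['t'],s['position'],s['orientation'],s['force'])
E
```

```text
(array([ 267.30279142,  -65.86264426, 1316.55902982]), array([ 0.15809714,  0.00202991, -0.98742882]))
(array([1176.21932706,  532.96106006,  882.41657154]), array([-0.58481619, -0.48851704, -0.64774367]))
0.15 [218.16670987 585.25359539 182.54844129] [-5.57445732e-01 -3.09158884e+00  1.62354921e-03] [ 0.35556147 -0.22842996  0.05170188]
```

View pics/top0.png

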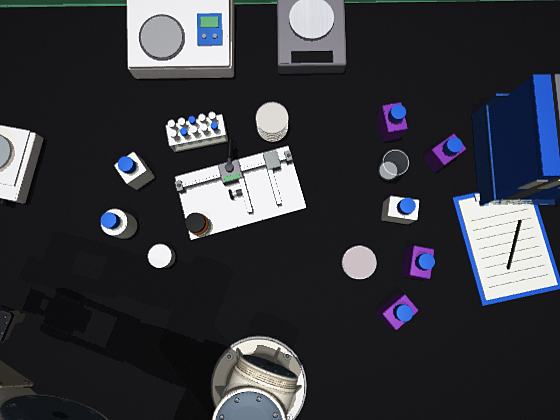

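View pics/scene0.png

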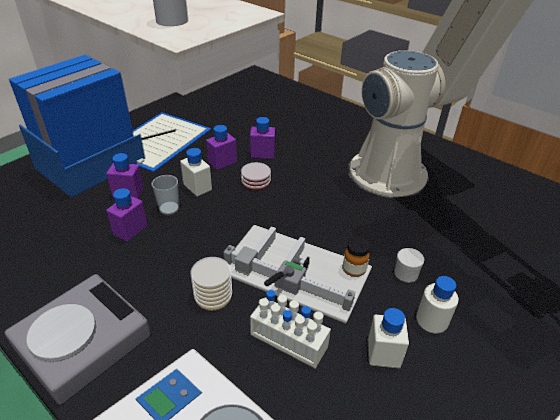

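The top view shows the caliper at about (240,192), with the lever up at (229,150) and the fixed jaw to the right at (275,185). The things that could be taken for the flat bottle are:
- White bottles at (133,170), (118,222) and (401,210).
- Purple look-alikes at (395,118), (448,150), (422,262) and (400,312).

The white bottle at (401,210) looks oblong, so I'll check it in a close crop.

```bash
cat > m.py <<'E'
from h import *
def blue(d):
    h=cv2.cvtColor(d['image'],cv2.COLOR_RGB2HSV); m=cv2.inRange(h,(100,150,80),(125,255,255))
    n,l,s,c=cv2.connectedComponentsWithStats(m); return [(c[i].round(1),s[i,4]) for i in range(1,n) if 60<s[i,4]<900]
a=load('top0');b=load('scene0')
print('top',blue(a));print('scene',blue(b))
E
python3 - <<'E'
from m import *
A=a['image'];B=b['image']
g=lambda I,x,y,w,h:cv2.resize(I[y:y+h,x:x+w],(400,300),interpolation=cv2.INTER_CUBIC)
top=np.hstack([g(A,168,135,148,111),g(A,361,180,80,60)])
bot=np.hstack([g(B,220,215,160,120),g(A,85,140,112,112-28)])
cv2.imwrite('pics/c1.png',np.vstack([top,bot])[:,:,::-1])
E
```

```text
top [(array([209. ,  31.4]), np.int32(523)), (array([398.1, 111.4]), np.int32(180)), (array([490.7, 152. ]), np.int32(236)), (array([454.3, 144.3]), np.int32(191)), (array([124.9, 163.3]), np.int32(188)), (array([407.1, 204.8]), np.int32(195)), (array([108.1, 219.7]), np.int32(199)), (array([426.2, 261. ]), np.int32(219)), (array([404.1, 312.6]), np.int32(237))]
scene [(array([262.2, 123.3]), np.int32(162)), (array([220. , 131.5]), np.int32(174)), (array([193.5, 155.1]), np.int32(198)), (array([121.8, 196.8]), np.int32(258)), (array([444.6, 286.7]), np.int32(395)), (array([270.5, 294.9]), np.int32(82)), (array([305.6, 311.4]), np.int32(94)), (array([393.2, 319.8]), np.int32(440)), (array([287. , 315.5]), np.int32(82))]
```

View pics/c1.png

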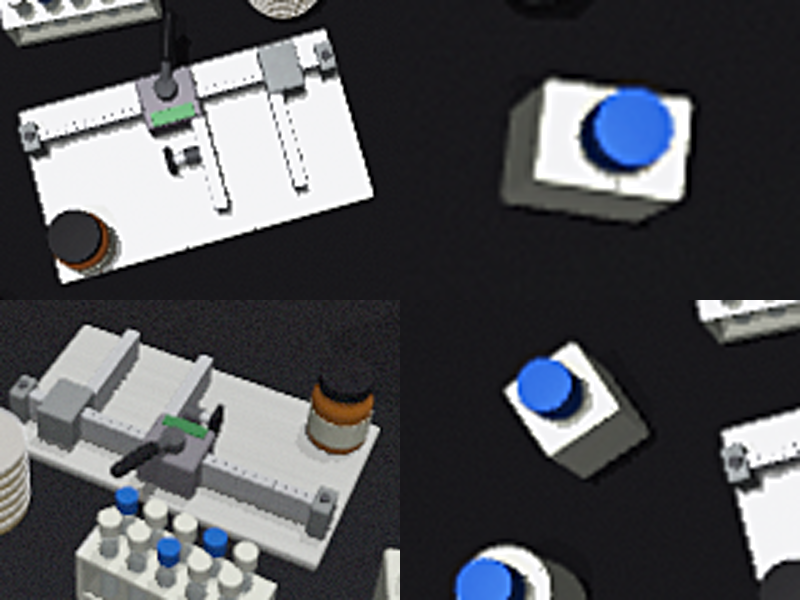

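The crop confirms it: the white bottle at (401,210) has an oblong top of about 30x21 px. The bottle at (133,170) is square and the one at (118,222) is round. The jaw gap looks wide enough, and the lever points to caliper +x, which is free. Next I'll measure.

```bash
python3 - <<'E'
from m import *
np.set_printoptions(precision=1,suppress=True)
print('cap tri',tri(a,(407.1,204.8),b,(193.5,155.1)),'cap onz130',onz(a,(407.1,204.8),130))
c=[onz(a,(361+(x-400)/5,180+y/5),90) for x,y in[(545,78),(692,97),(683,200),(535,180)]]
c=np.array(c);print('body',c,c.mean(0),np.linalg.norm(np.diff(c,axis=0),axis=1))
s=b['image']
g=cv2.cvtColor(a['image'],cv2.COLOR_RGB2GRAY); m=np.zeros_like(g); m[146:240,174:308]=(g[146:240,174:308]>90)*255
# plate: biggest comp
n,l,st,_=cv2.connectedComponentsWithStats(m); i=1+st[1:,4].argmax()
ct=max(cv2.findContours((l==i).astype('uint8'),cv2.RETR_EXTERNAL,cv2.CHAIN_APPROX_NONE)[0],key=len)
box=cv2.boxPoints(cv2.minAreaRect(ct)); print('box',box)
cr=[(20,112),(325,30),(373,198),(62,283)]
for q in ([(168+x/2.703,135+y/2.703) for x,y in cr],box):
    P=np.array([onz(a,u,12) for u in q]);print(P,np.linalg.norm(np.diff(P,axis=0),axis=1),P.mean(0))
# jaws at z52: sliding inner-edge points, fixed inner edge
f=lambda x,y,z:onz(a,(168+x/2.703,135+y/2.703),z)
for n,x,y,z in[('slide tip in',230,207,52),('slide tip out',218,210,52),('fix tip in',295,190,52),('fix tip out',307,186,52),('hinge',166,88,79),('levertip',170,12,80),('button',172,160,48),('blkL',30,136,54),('blkR',325,52,54)]: print(n,f(x,y,z))
w=load('wrist0');st=arm.get_state()
T=R.from_rotvec(st['orientation']);print('cam in tool',T.inv().apply(ray(w,(280,210))[0]-st['position']),'\n',T.as_matrix(),w['extrinsics'][:3,:3]@T.as_matrix(),w['intrinsics'])
E
```

```text
top [(array([209. ,  31.4]), np.int32(523)), (array([398.1, 111.4]), np.int32(180)), (array([490.7, 152. ]), np.int32(236)), (array([454.3, 144.3]), np.int32(191)), (array([124.9, 163.3]), np.int32(188)), (array([407.1, 204.8]), np.int32(195)), (array([108.1, 219.7]), np.int32(199)), (array([426.2, 261. ]), np.int32(219)), (array([404.1, 312.6]), np.int32(237))]
scene [(array([262.2, 123.3]), np.int32(162)), (array([220. , 131.5]), np.int32(174)), (array([193.5, 155.1]), np.int32(198)), (array([121.8, 196.8]), np.int32(258)), (array([444.6, 286.7]), np.int32(395)), (array([270.5, 294.9]), np.int32(82)), (array([305.6, 311.4]), np.int32(94)), (array([393.2, 319.8]), np.int32(440)), (array([287. , 315.5]), np.int32(82))]
cap tri [ 469.2 -393.9  116.6] cap onz130 [ 467.5 -390.9  130. ]
body [[ 499.7 -357.6   90. ]
 [ 488.6 -435.4   90. ]
 [ 433.2 -427.5   90. ]
 [ 444.7 -349.7   90. ]] [ 466.5 -392.6   90. ] [78.6 55.9 78.6]
box [[173.  176.3]
 [288.4 144.1]
 [306.1 207.4]
 [190.7 239.6]]
[[ 576.8  236.1   12. ]
 [ 663.4  -88.8   12. ]
 [ 480.4 -136.9   12. ]
 [ 394.3  187.6   12. ]] [336.3 189.1 335.8] [528.7  49.5  12. ]
[[ 577.1  243.    12. ]
 [ 669.3  -89.3   12. ]
 [ 483.  -137.1   12. ]
 [ 394.6  188.3   12. ]] [344.8 192.3 337.2] [531.   51.2  12. ]
slide tip in [466.1  10.6  52. ]
slide tip out [463.2  22.8  52. ]
fix tip in [483.  -55.5  52. ]
fix tip out [487.  -67.8  52. ]
hinge [584.2  73.6  79. ]
levertip [663.5  70.   80. ]
button [516.1  70.4  48. ]
blkL [541.5 215.5  54. ]
blkR [627.  -87.8  54. ]
cam in tool [  66.4   -1.  -201. ] 
 [[-0.9  0.3 -0. ]
 [ 0.3  0.9 -0. ]
 [-0.  -0.  -1. ]] [[ 0.   1.  -0. ]
 [-1.   0.  -0.2]
 [-0.2  0.   1. ]] [[312.7   0.  280.1]
 [  0.  312.7 208.3]
 [  0.    0.    1. ]]
```

Measured so far:

| Item | Value | Check |
|---|---|---|
| Bottle position | (467,-392) | cap centre at z 117, expected 115; body 56x79 |
| Bottle x-axis yaw | about -8° | |
| Caliper origin | (533.5,51) | |
| Caliper yaw | about 14.9° | |
| Fixed face | caliper y about -90 | |
| Jaw gap | about 68 mm | enough for the 56 mm bottle |
| Lever | about 1.88 rad | free |

I'll raise and turn the tool first, then travel to the bottle.

Request:
play_rows(motion=[{"dp":[0,0,-0.12],"delta_rot":[0,0,1]},{"dp":[0,0,-0.12],"delta_rot":[0,0,1]},{"dp":[0,0,-0.12],"delta_rot":[0,0,1]},{"dp":[0,0,-0.12],"delta_rot":[0,0,1]},{"dp":[0,0,-0.12],"delta_rot":[0,0,1]},{"dp":[0,0,-0.12],"delta_rot":[0,0,1]},{"dp":[0,0,-0.12],"delta_rot":[0,0,1]},{"dp":[0,0,-0.12],"delta_rot":[0,0,1]},{"dp":[0,0,-0.12],"delta_rot":[0,0,1]},{"dp":[0,0,-0.12],"delta_rot":[0,0,1]}], fingers=0)

```text
t: 1.15
position: [218.2, 585.4, 243.0]
orientation: [2.034, 2.394, -0.001]
force: [-0.1, 0.3, -0.1]
finger_gap: 1.002
grasp_force: 0.0
```

Request:
play_rows(motion=[{"dp":[0,0,0],"delta_rot":[0,0,0.98]},{"dp":[0,0,0],"delta_rot":[0,0,0.98]},{"dp":[0,0,0],"delta_rot":[0,0,0.98]},{"dp":[-0.85,0.35,0],"delta_rot":[0,0,0]},{"dp":[-0.85,0.35,0],"delta_rot":[0,0,0]},{"dp":[-0.85,0.35,0],"delta_rot":[0,0,0]},{"dp":[-0.85,0.35,0],"delta_rot":[0,0,0]},{"dp":[-0.85,0.35,0],"delta_rot":[0,0,0]},{"dp":[-0.85,0.35,0],"delta_rot":[0,0,0]},{"dp":[-0.85,0.35,0],"delta_rot":[0,0,0]}])

```text
t: 2.15
position: [297.7, 272.1, 243.0]
orientation: [2.372, 2.06, 0.0]
force: [1.0, 0.1, 0.2]
finger_gap: 1.002
grasp_force: 0.0
```

Request:
play_rows(motion=[{"dp":[-0.85,0.35,0],"delta_rot":[0,0,0]},{"dp":[-0.85,0.35,0],"delta_rot":[0,0,0]},{"dp":[-0.85,0.35,0],"delta_rot":[0,0,0]},{"dp":[-0.85,0.35,0],"delta_rot":[0,0,0]},{"dp":[-0.85,0.35,0],"delta_rot":[0,0,0]},{"dp":[-0.85,0.35,0],"delta_rot":[0,0,0]},{"dp":[-0.85,0.35,0],"delta_rot":[0,0,0]},{"dp":[-0.85,0.35,0],"delta_rot":[0,0,0]},{"dp":[-0.85,0.35,0],"delta_rot":[0,0,0]},{"dp":[-0.85,0.35,0],"delta_rot":[0,0,0]}])

```text
t: 3.15
position: [411.2, -173.6, 243.1]
orientation: [2.373, 2.059, 0.0]
force: [0.3, 1.2, -0.3]
finger_gap: 0.998
grasp_force: 0.0
```

Request:
play_rows(motion=[{"dp":[-0.85,0.35,0],"delta_rot":[0,0,0]},{"dp":[-0.85,0.35,0],"delta_rot":[0,0,0]},{"dp":[-0.85,0.35,0],"delta_rot":[0,0,0]},{"dp":[-0.85,0.35,0],"delta_rot":[0,0,0]},{"dp":[-0.75,0.3,0],"delta_rot":[0,0,0]},{"dp":[0,0,0],"delta_rot":[0,0,0]}])

```text
t: 3.75
position: [466.7, -393.0, 242.1]
orientation: [2.375, 2.056, -0.001]
force: [0.6, 0.4, -0.0]
finger_gap: 0.998
grasp_force: 0.0
```

```bash
python3 - <<'E'
from h import *
d=shot('wrist','w1'); st=arm.get_state(); print(st['position'],st['orientation'])
I=d['image'];h=cv2.cvtColor(I,cv2.COLOR_RGB2HSV)
m=cv2.inRange(h,(100,150,80),(125,255,255))
for c in cv2.findContours(m,cv2.RETR_EXTERNAL,cv2.CHAIN_APPROX_SIMPLE)[0]:
    if cv2.contourArea(c)>300: print('blue',cv2.minEnclosingCircle(c),cv2.contourArea(c), onz(d,cv2.minEnclosingCircle(c)[0],130))
E
```

```text
[ 465.98562906 -390.5008871   242.06186205] [-2.37397517e+00 -2.05580243e+00  4.09202524e-04]
blue ((379.0, 367.0), 47.01073455810547) 1895.0 [ 552.40460607 -610.79664472  130.        ]
blue ((299.5, 296.0), 28.517637252807617) 378.5 [ 471.64758123 -505.85274563  130.        ]
blue ((155.58824157714844, 247.44117736816406), 23.611148834228516) 784.0 [ 327.56278882 -427.38449451  130.        ]
blue ((27.525089263916016, 209.64874267578125), 28.851985931396484) 1834.5 [ 206.68102114 -368.10579778  130.        ]
blue ((280.0, 196.5), 19.52572250366211) 1124.0 [ 466.32661484 -391.63081228  130.        ]
blue ((523.0, 149.5), 30.696189880371094) 2035.5 [ 710.33959973 -379.09223747  130.        ]
```

View pics/w1.png

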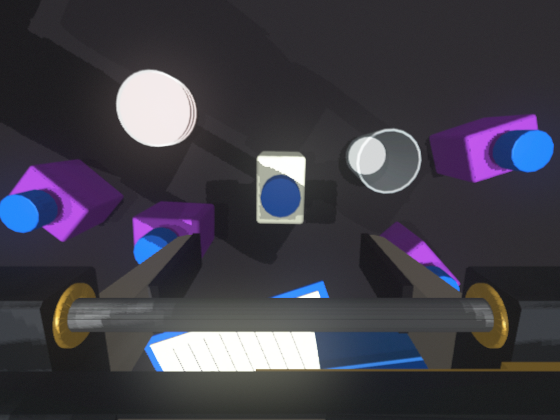

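The wrist view shows the flat bottle at (280,190), square to the tool, with its cap at (280,196) and both finger tips well clear at (195,240) and (365,240). I'll measure its yaw, then go down.

```bash
python3 - <<'E'
from h import *
d=load('w1');I=d['image'];g=I.min(2);m=np.zeros_like(g);m[140:235,245:320]=(I[140:235,245:320].max(2)>110)*255
c=max(cv2.findContours(m,cv2.RETR_EXTERNAL,cv2.CHAIN_APPROX_NONE)[0],key=cv2.contourArea)
b=cv2.boxPoints(cv2.minAreaRect(c));P=np.array([onz(d,u,90) for u in b]);print(b,P.round(1),P.mean(0),[ (round(np.linalg.norm(v),1),round(np.degrees(np.arctan2(v[1],v[0])),1)) for v in np.diff(P,axis=0)])
st=arm.get_state();T=R.from_rotvec(st['orientation']).as_matrix();print('tool y az',np.degrees(np.arctan2(T[1,1],T[0,1])))
E
```

```text
[[256. 151.]
 [305. 151.]
 [305. 223.]
 [256. 223.]] [[ 446.1 -344.8   90. ]
 [ 500.1 -352.6   90. ]
 [ 489.8 -435.4   90. ]
 [ 432.7 -427.1   90. ]] [ 467.17518277 -389.9632998    90.        ] [(np.float64(54.5), np.float64(-8.2)), (np.float64(83.4), np.float64(-97.1)), (np.float64(57.6), np.float64(171.8))]
tool y az -8.216512890388902
```

Request:
play_rows(motion=[{"dp":[0.01,0,0.5],"delta_rot":[0,0,0]},{"dp":[0,0,0.5],"delta_rot":[0,0,0]},{"dp":[0,0,0.5],"delta_rot":[0,0,0]},{"dp":[0,0,0.5],"delta_rot":[0,0,0]},{"dp":[0,0,0.4],"delta_rot":[0,0,0]},{"dp":[0,0,0.3],"delta_rot":[0,0,0]},{"dp":[0,0,0.16],"delta_rot":[0,0,0]},{"dp":[0,0,0],"delta_rot":[0,0,0]}])

```text
t: 4.6
position: [465.9, -387.5, 99.4]
orientation: [-2.371, -2.059, 0.0]
force: [0.7, 0.3, -0.8]
finger_gap: 0.998
grasp_force: 0.0
```

Request:
play_rows(motion=[{"dp":[-0.07,0,0.03],"delta_rot":[0,0,0]},{"dp":[0,0,0],"delta_rot":[0,0,0]}])

```text
t: 4.8
position: [466.3, -392.6, 99.5]
orientation: [2.371, 2.058, 0.0]
force: [0.4, 0.3, -0.2]
finger_gap: 1.0
grasp_force: 0.0
```

Request:
play_rows(motion=[{"dp":[0,0,0],"delta_rot":[0,0,0]},{"dp":[0,0,0],"delta_rot":[0,0,0]},{"dp":[0,0,0],"delta_rot":[0,0,0]},{"dp":[0,0,0],"delta_rot":[0,0,0]},{"dp":[0,0,0],"delta_rot":[0,0,0]},{"dp":[0,0,0],"delta_rot":[0,0,0]}], fingers=1, grip_force=20)

```text
t: 5.4
position: [465.8, -391.9, 98.6]
orientation: [-2.372, -2.059, 0.0]
force: [-0.5, -0.4, 0.2]
finger_gap: 0.497
grasp_force: 0.0
```

Request:
play_rows(motion=[{"dp":[0,0,0],"delta_rot":[0,0,0]},{"dp":[0,0,0],"delta_rot":[0,0,0]},{"dp":[0,0,0],"delta_rot":[0,0,0]},{"dp":[0,0,-0.1],"delta_rot":[0,0,0]},{"dp":[0,0,-0.2],"delta_rot":[0,0,0]},{"dp":[0,0,-0.3],"delta_rot":[0,0,0]}])

```text
t: 6.0
position: [465.0, -391.3, 128.6]
orientation: [-2.371, -2.058, 0.001]
force: [0.2, -0.3, 0.3]
finger_gap: 0.002
grasp_force: 0.0
```

The fingers closed on nothing, so I'll look.

```bash
python3 - <<'E'
from h import *
d=shot('wrist','w2');s=shot('scene','s2');t=shot('top','t2')
st=arm.get_state();p=st['position'];print(p,st['finger_gap'])
for q in(d,s,t):print(proj(q,p),proj(q,(467,-391,130)))
A=s['image'][60:270,90:370];cv2.imwrite('pics/c2.png',np.hstack([cv2.resize(d['image'],(400,300)),cv2.resize(A,(400,300))])[:,:,::-1])
E
```

```text
[ 466.43756786 -392.53703765  130.0686322 ] 0.004337369375486246
[283.25740611 233.76688125] [283.77260074 231.45554779]
[193.75331266 150.9108466 ] [193.95890162 151.20801242]
[407.75045824 205.20915614] [407.13411735 205.00439309]
```

View pics/c2.png

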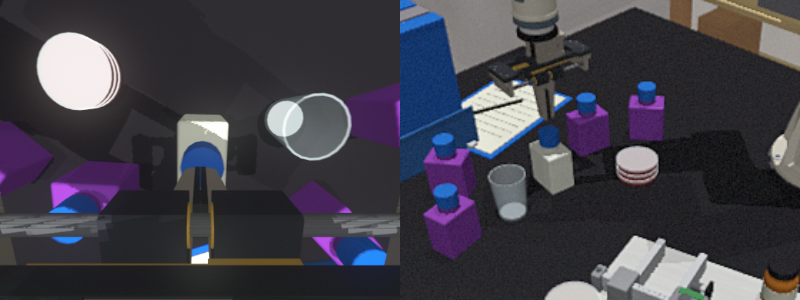

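```bash
python3 - <<'E'
from h import *
d=load('w2');s=load('s2');s0=load('scene0')
for n,q in(('s0',s0),('s2',s),('w',d),('t0',load('top0')),('t2',load('t2'))):
    h=cv2.cvtColor(q['image'],cv2.COLOR_RGB2HSV);m=cv2.inRange(h,(100,130,40),(125,255,255));N,l,S,C=cv2.connectedComponentsWithStats(m)
    u=proj(q,(467,-391,125)); i=min((i for i in range(1,N) if S[i,4]>30),key=lambda i:np.linalg.norm(C[i]-u));print(n,u,S[i],C[i])
f=lambda I,x,y,w,h:cv2.resize(I[y:y+h,x:x+w],(400,400),interpolation=cv2.INTER_CUBIC)
cv2.imwrite('pics/c3.png',np.hstack([f(d['image'],210,140,150,150),f(s['image'],155,105,80,80)])[:,:,::-1])
E
```

```text
s0 [194.12331245 152.65746996] [186 148  16  16 205] [193.5804878  155.11219512]
s2 [194.12331245 152.65746996] [187 148  15  16 200] [193.895 155.09 ]
w [283.69625305 229.2167433 ] [ 254  198   59   65 1867] [283.39582217 221.08302089]
t0 [406.62087939 205.33041421] [397 197  19  17 230] [406.21304348 205.42173913]
t2 [406.62087939 205.33041421] [453 196  12  21 100] [457.59 205.01]
```

View pics/c3.png

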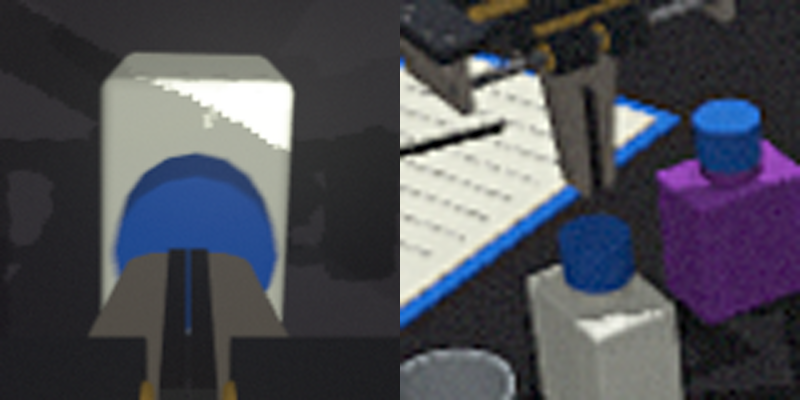

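```bash
python3 - <<'E'
from h import *
d=load('w2');s=load('s2')
w=(280.5,233.7);q=(194.2,143.5)
P=tri(d,w,s,q);print(P,proj(d,P),proj(s,P))
print('cap top tri',tri(d,(283.4,231),s,(194,151.5)))
st=arm.get_state();print(st)
s3=shot('scene','s3');dif=cv2.absdiff(s3['image'],s['image']).max(2);print((dif>60).sum())
E
```

```text
[ 466.87910709 -383.83882425  158.99197442] [282.37821576 235.17769218] [194.68357445 143.56827367]
cap top tri [ 466.81380905 -391.07397237  128.85802277]
{'t': 6.15, 'joint_pos': array([-7.01976292e-01,  3.81824970e-01,  1.71862895e+00, -1.09090288e-04,
        1.03875524e+00, -5.60766256e-01]), 'joint_vel': array([ 0.0025278 ,  0.01703725,  0.02177543, -0.00023758, -0.01383234,
        0.00147845]), 'joint_torque': array([ 1.71230617e-02, -5.97589052e+01, -3.15307295e+01,  4.81899013e-02,
        2.27708537e-01, -2.40920389e-05]), 'position': array([ 466.43756786, -392.53703765,  130.0686322 ]), 'orientation': array([2.37077487e+00, 2.05770432e+00, 4.28046230e-04]), 'force': array([ 0.52890222, -0.59736461, -0.61613931]), 'moment': array([-0.05690628,  0.10161367, -0.0198571 ]), 'grasp_force': 0.0, 'finger_gap': 0.004337369375486246}
37
```

Triangulating the finger tips puts them at z of about 159, while the reported TCP is 130. The open fingers in w1 give the same result, about 30 mm nearer the camera. So the real finger ends sit about 29 mm above the reported TCP, and they closed just above the cap. I'll open, go lower and grip again.

Request:
play_rows(motion=[{"dp":[0,0,0],"delta_rot":[0,0,0]},{"dp":[0,0,0],"delta_rot":[0,0,0]},{"dp":[0,0,0],"delta_rot":[0,0,0]},{"dp":[0,0,0],"delta_rot":[0,0,0]},{"dp":[0,0,0],"delta_rot":[0,0,0]},{"dp":[0,0,0],"delta_rot":[0,0,0]},{"dp":[0,0,0],"delta_rot":[0,0,0]},{"dp":[0,0,0],"delta_rot":[0,0,0]},{"dp":[0,0,0],"delta_rot":[0,0,0]},{"dp":[0,0,0],"delta_rot":[0,0,0]}], fingers=0)

```text
t: 7.2
position: [465.8, -391.9, 128.6]
orientation: [2.372, 2.059, 0.0]
force: [0.2, 0.2, -0.2]
finger_gap: 0.855
grasp_force: 0.0
```

Request:
play_rows(motion=[{"dp":[0,0,0.2],"delta_rot":[0,0,0]},{"dp":[0,0,0.2],"delta_rot":[0,0,0]},{"dp":[0,0,0.2],"delta_rot":[0,0,0]},{"dp":[0,0,0.2],"delta_rot":[0,0,0]},{"dp":[0,0,0.2],"delta_rot":[0,0,0]},{"dp":[0,0,0.2],"delta_rot":[0,0,0]},{"dp":[0,0,0],"delta_rot":[0,0,0]}])

```text
t: 7.9
position: [464.9, -391.2, 66.8]
orientation: [-2.371, -2.058, 0.001]
force: [0.2, 0.4, -0.2]
finger_gap: 1.0
grasp_force: 0.0
```

Request:
play_rows(motion=[{"dp":[0,0,0],"delta_rot":[0,0,0]},{"dp":[0,0,0],"delta_rot":[0,0,0]},{"dp":[0,0,0],"delta_rot":[0,0,0]},{"dp":[0,0,0],"delta_rot":[0,0,0]},{"dp":[0,0,0],"delta_rot":[0,0,0]},{"dp":[0,0,0],"delta_rot":[0,0,0]},{"dp":[0,0,0],"delta_rot":[0,0,0]},{"dp":[0,0,0],"delta_rot":[0,0,0]},{"dp":[0,0,0],"delta_rot":[0,0,0]},{"dp":[0,0,0],"delta_rot":[0,0,0]}], fingers=1, grip_force=20)

```text
t: 8.9
position: [466.0, -392.0, 68.7]
orientation: [2.372, 2.059, 0.0]
force: [0.7, -0.4, 0.9]
finger_gap: 0.456
grasp_force: 20.0
```

Gripped: the opening is 42 mm, which matches the cap, at 20 N. Now I'll lift and turn.

Request:
play_rows(motion=[{"dp":[0,0,-0.1],"delta_rot":[0,0,0]},{"dp":[0,0,-0.3],"delta_rot":[0,0,0]},{"dp":[0,0,-0.4],"delta_rot":[0,0,0]},{"dp":[0,0,-0.4],"delta_rot":[0,0,0.3]},{"dp":[0,0,-0.4],"delta_rot":[0,0,0.6]},{"dp":[0,0,-0.3],"delta_rot":[0,0,0.8]},{"dp":[0,0,-0.1],"delta_rot":[0,0,0.8]},{"dp":[0,0,0],"delta_rot":[0,0,0.8]},{"dp":[0,0,0],"delta_rot":[0,0,0.8]},{"dp":[0,0,0],"delta_rot":[0,0,0.8]}])

```text
t: 9.9
position: [465.6, -391.8, 169.6]
orientation: [2.82, 1.385, 0.0]
force: [0.6, 0.1, -3.3]
finger_gap: 0.452
grasp_force: 20.0
```

Request:
play_rows(motion=[{"dp":[0,0,0],"delta_rot":[0,0,0.8]},{"dp":[0,0,0],"delta_rot":[0,0,0.8]},{"dp":[0,0,0],"delta_rot":[0,0,0.8]},{"dp":[0,0,0],"delta_rot":[0,0,0.8]},{"dp":[0,0,0],"delta_rot":[0,0,0.8]},{"dp":[0,0,0],"delta_rot":[0,0,0.8]},{"dp":[0,0,0],"delta_rot":[0,0,0.8]},{"dp":[0,0,0],"delta_rot":[0,0,0.65]},{"dp":[0,0,0],"delta_rot":[0,0,0]}])

```text
t: 10.8
position: [465.6, -391.8, 169.4]
orientation: [3.115, 0.409, 0.0]
force: [0.2, -0.2, -1.9]
finger_gap: 0.451
grasp_force: 20.0
```

```bash
python3 - <<'E'
from h import *
st=arm.get_state();T=R.from_rotvec(st['orientation']).as_matrix();print(T.round(4));print('az x,y',np.degrees(np.arctan2(T[1,:2],T[0,:2])))
print(st['finger_gap'],st['grasp_force'],st['force'])
print('to target in tool/50:',T.T@(np.array([526.2,-9.1,168])-st['position'])/50)
E
```

```text
[[ 9.661e-01  2.581e-01  1.000e-04]
 [ 2.581e-01 -9.661e-01 -1.000e-04]
 [ 0.000e+00  1.000e-04 -1.000e+00]]
az x,y [ 14.95915395 -75.04084629]
0.4511245246014347 20.000071227550507 [ 0.15221912 -0.20993079 -1.93463848]
to target in tool/50: [ 3.14560051 -7.08163891  0.02750431]
```

Request:
play_rows(motion=[{"dp":[0.09,-0.2,0],"delta_rot":[0,0,0]},{"dp":[0.22,-0.5,0],"delta_rot":[0,0,0]},{"dp":[0.33,-0.75,0],"delta_rot":[0,0,0]},{"dp":[0.33,-0.75,0],"delta_rot":[0,0,0]},{"dp":[0.33,-0.75,0],"delta_rot":[0,0,0]},{"dp":[0.33,-0.75,0],"delta_rot":[0,0,0]},{"dp":[0.33,-0.75,0],"delta_rot":[0,0,0]},{"dp":[0.33,-0.75,0],"delta_rot":[0,0,0]},{"dp":[0.33,-0.75,0],"delta_rot":[0,0,0]},{"dp":[0.3,-0.6,0],"delta_rot":[0,0,0]}])

```text
t: 11.8
position: [521.4, -35.0, 169.0]
orientation: [-3.114, -0.415, -0.0]
force: [0.6, -0.9, -2.0]
finger_gap: 0.452
grasp_force: 20.0
```

Request:
play_rows(motion=[{"dp":[0.16,-0.35,0],"delta_rot":[0,0,0]},{"dp":[0.07,-0.18,0],"delta_rot":[0,0,0]},{"dp":[0,0,0],"delta_rot":[0,0,0]},{"dp":[0,0,0],"delta_rot":[0,0,0]}])

```text
t: 12.2
position: [525.9, -9.6, 168.6]
orientation: [3.114, 0.412, -0.0]
force: [0.5, -0.5, -3.2]
finger_gap: 0.452
grasp_force: 20.0
```

```bash
python3 - <<'E'
from h import *
st=arm.get_state();print(st['position'],st['force'])
w=shot('wrist','w3');t=shot('top','t3');s=shot('scene','s3b')
f=lambda I,x,y,ww,h:cv2.resize(I[y:y+h,x:x+ww],(400,300),interpolation=cv2.INTER_CUBIC)
a=f(w['image'],0,0,560,420);b=f(s['image'],210,180,180,135);c=f(t['image'],175,120,140,105);e=f(w['image'],160,0,240,180)
cv2.imwrite('pics/c4.png',np.vstack([np.hstack([a,b]),np.hstack([c,e])])[:,:,::-1])
E
```

```text
[525.88370416  -9.60311435 168.647233  ] [ 0.54827575 -0.47508031 -3.1576584 ]
```

View pics/c4.png

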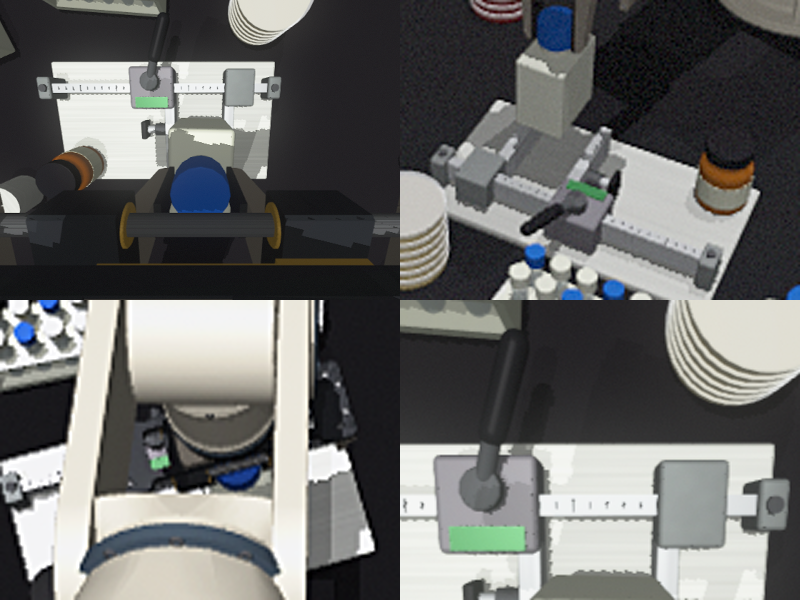

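The view shows the bottle hanging upright over the gap, square to the beam, with the jaw strips near (245,156) and (314,156) in the wrist image. I'll measure the jaw edges from it.

```bash
python3 - <<'E'
from h import *
w=load('w3');g=cv2.cvtColor(w['image'],cv2.COLOR_RGB2GRAY)
for v in(150,156,160):
    print(v,list(zip(range(226,256),g[v,226:256])));print(list(zip(range(300,334),g[v,300:334])))
print(g[115,226:256],g[115,300:334])
O=np.array([533.5,50.8]);th=np.radians(14.95);C=np.array([[np.cos(th),np.sin(th)],[-np.sin(th),np.cos(th)]])
cal=lambda uv,z:(C@(onz(w,uv,z)[:2]-O)).round(1)
for u in(230,240,245,250,300,310,314,320,325):print(u,cal((u,156),52),cal((u,115),58))
# plate right edge / far edge
print('plate far edge z12',cal((300,88),12),'right edge',cal((160+375/1.667,160),12),'hinge',cal((160+80/1.667,190/1.667),79),'levertip',cal((160+115/1.667,35/1.667),80))
E
```

```text
150 [(226, np.uint8(147)), (227, np.uint8(145)), (228, np.uint8(145)), (229, np.uint8(151)), (230, np.uint8(162)), (231, np.uint8(162)), (232, np.uint8(156)), (233, np.uint8(148)), (234, np.uint8(132)), (235, np.uint8(112)), (236, np.uint8(116)), (237, np.uint8(117)), (238, np.uint8(118)), (239, np.uint8(115)), (240, np.uint8(109)), (241, np.uint8(110)), (242, np.uint8(132)), (243, np.uint8(147)), (244, np.uint8(122)), (245, np.uint8(89)), (246, np.uint8(87)), (247, np.uint8(102)), (248, np.uint8(122)), (249, np.uint8(128)), (250, np.uint8(128)), (251, np.uint8(180)), (252, np.uint8(227)), (253, np.uint8(226)), (254, np.uint8(227)), (255, np.uint8(227))]
[(300, np.uint8(228)), (301, np.uint8(228)), (302, np.uint8(228)), (303, np.uint8(227)), (304, np.uint8(227)), (305, np.uint8(228)), (306, np.uint8(227)), (307, np.uint8(228)), (308, np.uint8(228)), (309, np.uint8(227)), (310, np.uint8(193)), (311, np.uint8(97)), (312, np.uint8(94)), (313, np.uint8(101)), (314, np.uint8(170)), (315, np.uint8(232)), (316, np.uint8(241)), (317, np.uint8(241)), (318, np.uint8(240)), (319, np.uint8(238))
[... 3076 characters left out ...]
(225)), (332, np.uint8(225)), (333, np.uint8(224))]
[157 155 156 157 157 158 158 158 159 159 159 164 164 145 134 111  81  67
  67  66  93 122 124 125 178 226 226 226 226 226] [231 232 232 232 232 231 231 232 231 231 232 195  81  74  76  90 119 144
 158 165 166 165 165 164 164 164 164 163 163 163 162 163 162 161]
230 [19.  -6.6] [58.2 -8.9]
240 [ 19.  -16.6] [ 58.2 -18.5]
245 [ 19.  -21.7] [ 58.3 -23.2]
250 [ 19.  -26.7] [ 58.3 -28. ]
300 [ 19.2 -76.9] [ 58.4 -75.9]
310 [ 19.2 -87. ] [ 58.4 -85.4]
314 [ 19.2 -91. ] [ 58.4 -89.3]
320 [ 19.2 -97. ] [ 58.4 -95. ]
325 [  19.2 -102. ] [ 58.4 -99.8]
plate far edge z12 [ 88.7 -78.2] right edge [  12.1 -176. ] hinge [57.9  7.5] levertip [132.2 -14.1]
```

The jaw faces are at caliper y -20.7 and -90.6, so the gap is 70 mm. The bottle sits at y about -56, x about -23, which is centred. I'll lower it.

Request:
play_rows(motion=[{"dp":[0,0,0.15],"delta_rot":[0,0,0]},{"dp":[0,0,0.3],"delta_rot":[0,0,0]},{"dp":[0,0,0.3],"delta_rot":[0,0,0]},{"dp":[0,0,0.3],"delta_rot":[0,0,0]},{"dp":[0,0,0.3],"delta_rot":[0,0,0]},{"dp":[0,0,0.2],"delta_rot":[0,0,0]},{"dp":[0,0,0.1],"delta_rot":[0,0,0]},{"dp":[0,0,0.04],"delta_rot":[0,0,0]},{"dp":[0,0,0],"delta_rot":[0,0,0]}])

```text
t: 13.25
position: [526.4, -9.3, 84.2]
orientation: [3.115, 0.41, 0.0]
force: [-0.1, 0.8, -3.3]
finger_gap: 0.453
grasp_force: 20.0
```

Request:
play_rows(motion=[{"dp":[0,0,0.02],"delta_rot":[0,0,0]},{"dp":[0,0,0.02],"delta_rot":[0,0,0]},{"dp":[0,0,0],"delta_rot":[0,0,0]}])

```text
t: 13.55
position: [526.4, -9.1, 82.3]
orientation: [3.115, 0.411, 0.001]
force: [-0.9, 0.7, -2.3]
finger_gap: 0.455
grasp_force: 20.0
```

Still hanging, about 2 mm to go.

Request:
play_rows(motion=[{"dp":[0,0,0.02],"delta_rot":[0,0,0]},{"dp":[0,0,0.02],"delta_rot":[0,0,0]},{"dp":[0,0,0],"delta_rot":[0,0,0]}])

```text
t: 13.85
position: [526.5, -9.2, 80.6]
orientation: [3.115, 0.411, 0.001]
force: [-1.4, -0.8, 3.1]
finger_gap: 0.45
grasp_force: 20.0
```

It touches the plate. I'll release it and rise.

Request:
play_rows(motion=[{"dp":[0,0,0],"delta_rot":[0,0,0]},{"dp":[0,0,0],"delta_rot":[0,0,0]},{"dp":[0,0,0],"delta_rot":[0,0,0]},{"dp":[0,0,0],"delta_rot":[0,0,0]},{"dp":[0,0,0],"delta_rot":[0,0,0]},{"dp":[0,0,0],"delta_rot":[0,0,0]}], fingers=0)

```text
t: 14.45
position: [526.2, -9.2, 80.1]
orientation: [3.115, 0.411, 0.0]
force: [0.3, 0.1, -0.5]
finger_gap: 0.95
grasp_force: 0.0
```

Request:
play_rows(motion=[{"dp":[0,0,-0.1],"delta_rot":[0,0,0]},{"dp":[0,0,-0.3],"delta_rot":[0,0,0]},{"dp":[0,0,-0.5],"delta_rot":[0,0,0]},{"dp":[0,0,-0.5],"delta_rot":[0,0,0]},{"dp":[0,0,-0.4],"delta_rot":[0,0,0]},{"dp":[0,0,-0.2],"delta_rot":[0,0,0]},{"dp":[0,0,0],"delta_rot":[0,0,0]}])

```text
t: 15.15
position: [527.1, -9.2, 181.5]
orientation: [3.114, 0.41, 0.004]
force: [0.5, 0.7, -0.1]
finger_gap: 0.998
grasp_force: 0.0
```

```bash
python3 - <<'E'
from h import *
st=arm.get_state();print(st['position'],st['finger_gap'])
w=shot('wrist','w4');s=shot('scene','s4')
f=lambda I,x,y,ww,h:cv2.resize(I[y:y+h,x:x+ww],(400,300),interpolation=cv2.INTER_CUBIC)
cv2.imwrite('pics/c5.png',np.hstack([f(w['image'],0,0,560,420),f(s['image'],200,100,240,180)])[:,:,::-1])
E
```

```text
[527.12447976  -9.18643607 181.46190951] 0.9979744916349774
```

View pics/c5.png

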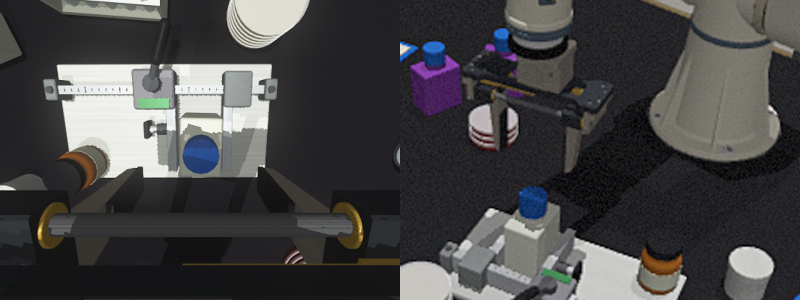

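```bash
python3 - <<'E'
from h import *
s=load('s4');w=load('w4');st=arm.get_state();p=np.array([526.4,-9.2,181]);T=R.from_rotvec([3.115,.411,0]).as_matrix()
for n,o in[('tip nominal',(0,55,0)),('tip +29',(0,55,-29)),('tip-y +29',(0,-55,-29)),('bodybottom nominal +88',(0,90,-88)),('-y',(0,-90,-88)),('body+117',(0,90,-117)),('-y',(0,-90,-117))]:
    q=p+T@np.array(o,float);u=proj(s,q);v=proj(w,q);print(n,'sceneC5',400+(u[0]-200)*1.667,(u[1]-100)*1.667,'wristC5',v*400/560)
E
```

```text
tip nominal sceneC5 499.4581556010904 162.33757003994288 wristC5 [257.43948231 166.0229822 ]
tip +29 sceneC5 499.34536631613275 146.28673567343643 wristC5 [266.32668515 176.89073567]
tip-y +29 sceneC5 570.8557711220697 169.17017695426077 wristC5 [132.15376562 176.93358457]
bodybottom nominal +88 sceneC5 476.57620646738246 105.05247118921116 wristC5 [358.77005033 214.00506539]
-y sceneC5 597.9862144450261 141.88335115638765 wristC5 [ 39.01551928 214.18964799]
body+117 sceneC5 476.0529393757888 87.30099611621425 wristC5 [404.70141275 248.24581961]
-y sceneC5 599.7141582868248 123.74803446697179 wristC5 [ -7.52224081 248.58189463]
```

The bottle stands between the jaws at (200,155), clear of the fingers. The tips again project about 25–29 mm above the reported TCP. I'll allow for a body only 59 mm above the tips, and all the planned poses clear even so. Now I'll close the fingers, go behind the button and turn 90°.

Request:
play_rows(motion=[{"dp":[0.05,-0.3,0],"delta_rot":[0,0,0]},{"dp":[0.05,-0.5,0],"delta_rot":[0,0,0]},{"dp":[0.05,-0.6,0],"delta_rot":[0,0,0]},{"dp":[0.05,-0.5,0],"delta_rot":[0,0,0]},{"dp":[0.05,-0.3,0],"delta_rot":[0,0,0]},{"dp":[0,0,0],"delta_rot":[0,0,-1]},{"dp":[0,0,0],"delta_rot":[0,0,-1]},{"dp":[0,0,0],"delta_rot":[0,0,-1]},{"dp":[0,0,0],"delta_rot":[0,0,-1]},{"dp":[0,0,0],"delta_rot":[0,0,-1]}], fingers=1)

```text
t: 16.25
position: [509.3, 100.7, 179.3]
orientation: [-2.899, -1.209, 0.002]
force: [0.1, 0.2, -0.1]
finger_gap: 0.15
grasp_force: 0.0
```

Request:
play_rows(motion=[{"dp":[0,0,0],"delta_rot":[0,0,-1]},{"dp":[0,0,0],"delta_rot":[0,0,-1]},{"dp":[0,0,0],"delta_rot":[0,0,-1]},{"dp":[0,0,0],"delta_rot":[0,0,-1]},{"dp":[0,0,0],"delta_rot":[0,0,-1]},{"dp":[0,0,0],"delta_rot":[0,0,-1]},{"dp":[0,0,0],"delta_rot":[0,0,-1]},{"dp":[0,0,0],"delta_rot":[0,0,-1]},{"dp":[0,0,0],"delta_rot":[0,0,-1]},{"dp":[0,0,0],"delta_rot":[0,0,-1]}])

```text
t: 17.25
position: [509.4, 100.6, 179.3]
orientation: [-1.906, -2.496, 0.002]
force: [0.3, 0.1, -0.7]
finger_gap: 0.004
grasp_force: 0.0
```

```bash
cat >> h.py <<'E'
O=np.array([533.5,50.8]);th=np.radians(14.95);C=np.array([[np.cos(th),np.sin(th)],[-np.sin(th),np.cos(th)]])
def cal(p): return C@(np.array(p)[:2]-O)
E
python3 - <<'E'
from h import *
st=arm.get_state();T=R.from_rotvec(st['orientation']).as_matrix();print(st['t'],st['position'],st['finger_gap'],'cal',cal(st['position']),np.degrees(np.arctan2(T[1,:2],T[0,:2]))-14.95)
w=shot('wrist','w5')
h=cv2.cvtColor(w['image'],cv2.COLOR_RGB2HSV);m=cv2.inRange(h,(100,130,40),(125,255,255))
for c in cv2.findContours(m,cv2.RETR_EXTERNAL,cv2.CHAIN_APPROX_SIMPLE)[0]:
    if cv2.contourArea(c)>300:
        q=cv2.minEnclosingCircle(c);print(q,cal(onz(w,q[0],142)))
E
```

```text
17.25 [509.36416137 100.608722   179.34983643] 0.0037035449009798498 cal [-10.46941664  54.34923007] [90.3183799   0.31838225]
((278.5, 346.5), 16.507673263549805) [-11.95363286 -63.23999857]
((476.5, 244.0), 15.041708946228027) [147.37258477  33.12518852]
((523.0360717773438, 185.9845428466797), 15.258758544921875) [175.95366506  80.66239309]
((501.6428527832031, 153.7857208251953), 12.324381828308105) [155.21139367 105.05472504]
```

Request:
play_rows(motion=[{"dp":[0,0,0.3],"delta_rot":[0,0,0]},{"dp":[0,0,0.5],"delta_rot":[0,0,0]},{"dp":[0,0,0.5],"delta_rot":[0,0,0]},{"dp":[0,0,0.5],"delta_rot":[0,0,0]},{"dp":[0,0,0.5],"delta_rot":[0,0,0]},{"dp":[0,0,0.5],"delta_rot":[0,0,0]},{"dp":[0,0,0.4],"delta_rot":[0,0,0]},{"dp":[0,0,0.2],"delta_rot":[0,0,0]},{"dp":[0,0,0],"delta_rot":[0,0,0]}])

```text
t: 18.2
position: [508.6, 100.3, 8.7]
orientation: [-1.912, -2.49, 0.003]
force: [0.1, 1.3, 0.6]
finger_gap: 0.008
grasp_force: 0.0
```

```bash
python3 - <<'E'
from h import *
st=arm.get_state();print(st['position'],'cal',cal(st['position']),st['force'])
w4=load('w4');h=cv2.cvtColor(w4['image'],cv2.COLOR_RGB2HSV);m=cv2.inRange(h,(100,130,40),(125,255,255))
for c in cv2.findContours(m,cv2.RETR_EXTERNAL,cv2.CHAIN_APPROX_SIMPLE)[0]:
    if cv2.contourArea(c)>300: q=cv2.minEnclosingCircle(c);print(q,cal(onz(w4,q[0],142)))
s=shot('scene','s6');w=shot('wrist','w6')
f=lambda I,x,y,ww,h:cv2.resize(I[y:y+h,x:x+ww],(400,300),interpolation=cv2.INTER_CUBIC)
cv2.imwrite('pics/c6.png',np.hstack([f(w['image'],0,0,560,420),f(s['image'],220,170,180,135)])[:,:,::-1])
E
```

```text
[508.58623796 100.27226874   8.71188827] cal [-11.30780524  54.22485089] [0.07355406 1.27546594 0.602742  ]
((280.88775634765625, 218.0), 25.191858291625977) [-22.82163511 -57.5129204 ]
```

View pics/c6.png

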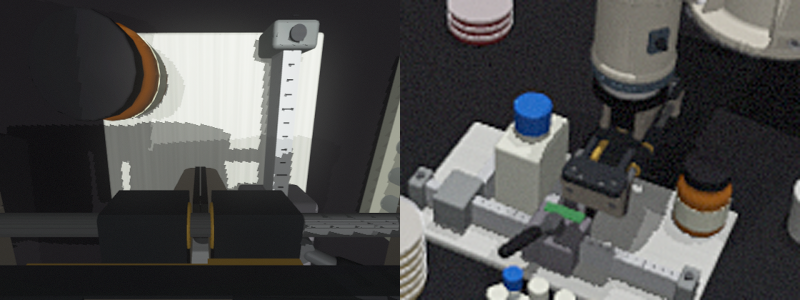

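The view shows the fingers behind the button, with the gripper body clear of the bottle and jar. The bottle is at caliper (-23,-57.5). Now I'll push towards caliper -y, which is tool -x.

Request:
play_rows(motion=[{"dp":[-0.1,0,0],"delta_rot":[0,0,0]},{"dp":[-0.12,0,0],"delta_rot":[0,0,0]},{"dp":[-0.06,0,0],"delta_rot":[0,0,0]},{"dp":[-0.06,0,0],"delta_rot":[0,0,0]},{"dp":[0,0,0],"delta_rot":[0,0,0]}])

```text
t: 18.8
position: [514.7, 83.9, 10.5]
orientation: [1.913, 2.492, 0.002]
force: [0.2, 3.1, 2.9]
finger_gap: 0.004
grasp_force: 1.5
```

Request:
play_rows(motion=[{"dp":[-0.04,0,0],"delta_rot":[0,0,0]},{"dp":[-0.04,0,0],"delta_rot":[0,0,0]},{"dp":[-0.04,0,0],"delta_rot":[0,0,0]},{"dp":[0,0,0],"delta_rot":[0,0,0]}])

```text
t: 19.2
position: [516.1, 78.0, 10.2]
orientation: [1.912, 2.492, 0.001]
force: [0.0, 3.6, 2.3]
finger_gap: 0.005
grasp_force: 1.8
```

Request:
play_rows(motion=[{"dp":[-0.04,0,0],"delta_rot":[0,0,0]},{"dp":[-0.04,0,0],"delta_rot":[0,0,0]},{"dp":[-0.04,0,0],"delta_rot":[0,0,0]},{"dp":[0,0,0],"delta_rot":[0,0,0]}])

```text
t: 19.6
position: [517.6, 72.4, 10.2]
orientation: [-1.913, -2.492, -0.001]
force: [-1.0, 6.0, 3.0]
finger_gap: 0.003
grasp_force: 2.9
```

Request:
play_rows(motion=[{"dp":[-0.03,0,0],"delta_rot":[0,0,0]},{"dp":[0,0,0],"delta_rot":[0,0,0]}])

```text
t: 19.8
position: [517.9, 71.1, 10.1]
orientation: [-1.912, -2.492, -0.001]
force: [-0.5, 7.2, 2.7]
finger_gap: 0.003
grasp_force: 2.9
```

Request:
play_rows(motion=[{"dp":[-0.02,0,0],"delta_rot":[0,0,0]},{"dp":[-0.01,0,0],"delta_rot":[0,0,0]},{"dp":[0,0,0],"delta_rot":[0,0,0]},{"dp":[0,0,0],"delta_rot":[0,0,0]}])

```text
t: 20.2
position: [518.3, 69.8, 10.1]
orientation: [-1.912, -2.492, -0.001]
force: [0.5, 6.9, 2.6]
finger_gap: 0.008
grasp_force: 3.2
```

Request:
play_rows(motion=[{"dp":[-0.02,0,0],"delta_rot":[0,0,0]},{"dp":[-0.01,0,0],"delta_rot":[0,0,0]},{"dp":[0,0,0],"delta_rot":[0,0,0]},{"dp":[0,0,0],"delta_rot":[0,0,0]}])

```text
t: 20.6
position: [518.6, 68.5, 10.1]
orientation: [-1.912, -2.492, -0.001]
force: [0.5, 6.9, 3.2]
finger_gap: 0.003
grasp_force: 3.8
```

```bash
python3 - <<'E'
from h import *
st=arm.get_state();print(st['position'],'cal',cal(st['position']),st['force'],st['moment'])
E
```

```text
[518.61186726  68.46574443  10.12052252] cal [-9.82685072 20.9085635 ] [0.54380691 6.85944757 3.2252835 ] [ 1.37288571 -0.03134957 -0.00836623]
```

Request:
play_rows(motion=[{"dp":[-0.02,0,0],"delta_rot":[0,0,0]},{"dp":[-0.01,0,0],"delta_rot":[0,0,0]},{"dp":[0,0,0],"delta_rot":[0,0,0]},{"dp":[0,0,0],"delta_rot":[0,0,0]}])

```text
t: 21.0
position: [518.9, 67.3, 10.1]
orientation: [-1.912, -2.492, -0.001]
force: [0.1, 10.2, 2.9]
finger_gap: 0.005
grasp_force: 4.6
```

Request:
play_rows(motion=[{"dp":[-0.02,0,0],"delta_rot":[0,0,0]},{"dp":[0,0,0],"delta_rot":[0,0,0]},{"dp":[0,0,0],"delta_rot":[0,0,0]}])

```text
t: 21.3
position: [519.1, 66.5, 10.1]
orientation: [-1.912, -2.491, -0.002]
force: [-0.6, 11.9, 4.3]
finger_gap: 0.003
grasp_force: 5.2
```

Firm contact at about 11 N, held for over 0.3 s. I'll back off the button and rise.

Request:
play_rows(motion=[{"dp":[0,0,0],"delta_rot":[0,0,0]},{"dp":[0,0,0],"delta_rot":[0,0,0]},{"dp":[0.1,0,0],"delta_rot":[0,0,0]},{"dp":[0.2,0,0],"delta_rot":[0,0,0]},{"dp":[0.2,0,0],"delta_rot":[0,0,0]},{"dp":[0.1,0,-0.2],"delta_rot":[0,0,0]},{"dp":[0,0,-0.5],"delta_rot":[0,0,0]},{"dp":[0,0,-0.6],"delta_rot":[0,0,0]},{"dp":[0,0,-0.6],"delta_rot":[0,0,0]},{"dp":[0,0,-0.6],"delta_rot":[0,0,0]}])

```text
t: 22.3
position: [510.8, 94.5, 136.8]
orientation: [1.911, 2.493, -0.001]
force: [0.9, -0.0, -0.6]
finger_gap: 0.004
grasp_force: 0.0
```

Request:
play_rows(motion=[{"dp":[0,0,-0.6],"delta_rot":[0,0,1]},{"dp":[0,0,-0.3],"delta_rot":[0,0,1]},{"dp":[0,0,0],"delta_rot":[0,0,1]},{"dp":[0,0,0],"delta_rot":[0,0,1]},{"dp":[0,0,0],"delta_rot":[0,0,1]},{"dp":[0,0,0],"delta_rot":[0,0,1]},{"dp":[0,0,0],"delta_rot":[0,0,1]},{"dp":[0,0,0],"delta_rot":[0,0,1]},{"dp":[0,0,0],"delta_rot":[0,0,1]},{"dp":[0,0,0],"delta_rot":[0,0,1]}], fingers=0.6)

```text
t: 23.3
position: [510.9, 94.5, 180.6]
orientation: [2.904, 1.197, -0.001]
force: [-0.1, 0.3, -0.0]
finger_gap: 0.4
grasp_force: 0.0
```

Request:
play_rows(motion=[{"dp":[0,0,0],"delta_rot":[0,0,1]},{"dp":[0,0,0],"delta_rot":[0,0,1]},{"dp":[0,0,0],"delta_rot":[0,0,1]},{"dp":[0,0,0],"delta_rot":[0,0,1]},{"dp":[0,0,0],"delta_rot":[0,0,1]},{"dp":[0,0,0],"delta_rot":[0,0,0]}])

```text
t: 23.9
position: [511.0, 94.5, 180.5]
orientation: [3.115, 0.408, -0.0]
force: [0.3, -0.2, 0.1]
finger_gap: 0.4
grasp_force: 0.0
```

```bash
python3 - <<'E'
from h import *
st=arm.get_state();T=R.from_rotvec(st['orientation']).as_matrix();print(st['t'],st['position'],st['finger_gap'],'cal',cal(st['position']),np.degrees(np.arctan2(T[1,:2],T[0,:2]))-14.95)
w=shot('wrist','w7');t=shot('top','t7');s=shot('scene','s7')
P=lambda x,y:np.append(C.T@np.array([x,y])+O,80)
for a in(0,1.57,1.88): print(a,[proj(w,P(50+r*np.sin(a),-4.6+r*np.cos(a))).round() for r in(0,30,79)])
# lever grip: darkest elongated blob behind carriage
f=lambda I,x,y,ww,h:cv2.resize(I[y:y+h,x:x+ww],(400,300),interpolation=cv2.INTER_CUBIC)
cv2.imwrite('pics/c7.png',np.hstack([f(w['image'],0,0,560,420),f(s['image'],220,170,180,135)])[:,:,::-1])
E
```

```text
23.9 [510.98982609  94.49320454 180.53377778] 0.4002715860676373 cal [-10.47643536  48.02133228] [-6.05007784e-03 -9.00060464e+01]
0 [array([335., 137.]), array([304., 137.]), array([251., 137.])]
1.57 [array([335., 137.]), array([337., 104.]), array([339.,  46.])]
1.88 [array([335., 137.]), array([347., 106.]), array([366.,  50.])]
```

View pics/c7.png

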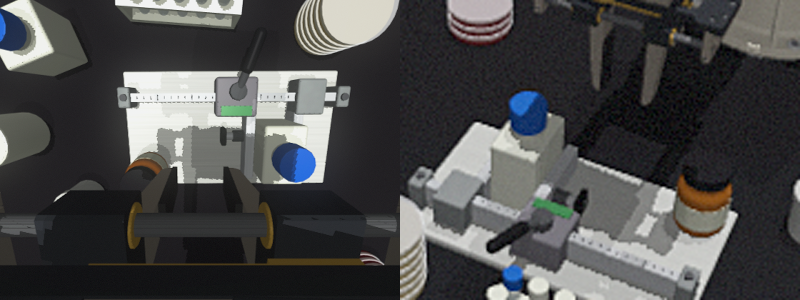

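The view shows the bottle clamped between the jaws. The lever runs from its pivot at wrist pixel (333,126) to its tip at (367,45). The pivot ball looks like caliper x of about 57 rather than 50, so I'll check it across views.

```bash
python3 - <<'E'
from h import *
w=load('w7');s=load('s7')
def dark(d,roi,th=45):
    x0,y0,x1,y1=roi;g=d['image'].max(2)[y0:y1,x0:x1];m=((g<th)*255).astype('uint8')
    n,l,S,c=cv2.connectedComponentsWithStats(m);return [(S[i],c[i]+[x0,y0]) for i in range(1,n) if S[i,4]>40]
# lever end pixels & hinge by both views
for n,uw,us,z in[('hinge',(333,126),(220+140*.45,170+222*.45),79),('tip',(367,45),(220+88*.45,170+248*.45),80)]:
    print(n,'wrist',cal(onz(w,uw,z)),'scene',cal(onz(s,us,z)));p=tri(w,uw,s,us);print('tri',cal(p),p[2])
a=load('top0');print('top0 hinge',cal(onz(a,(168+166/2.703,135+88/2.703),79)),cal(onz(a,(168+166/2.703,135+88/2.703),65)))
# carriage & jaw: grayscale column profile along carriage centre in w7
g=cv2.cvtColor(w['image'],cv2.COLOR_RGB2GRAY)
print('col 310',[(v,int(g[v,310])) for v in range(100,166,3)])
print('green',cal(onz(w,(332,156),58)))
for v in(90,105,126,130): print('carriage x',v,cal(onz(w,(310,v),58)))
print('row 150',[(u,int(g[148,u])) for u in range(294,372,2)])
print(cal(onz(w,(304,148),58)),cal(onz(w,(358,148),58)))
# bottle
h=cv2.cvtColor(w['image'],cv2.COLOR_RGB2HSV);m=cv2.inRange(h,(100,130,40),(125,255,255))
for c in cv2.findContours(m,cv2.RETR_EXTERNAL,cv2.CHAIN_APPROX_SIMPLE)[0]:
    if cv2.contourArea(c)>300: q=cv2.minEnclosingCircle(c);print('cap',q,cal(onz(w,q[0],135)))
E
```

```text
hinge wrist [60.48178717 -2.09544653] scene [76.24148881  1.28262022]
tri [60.9065693  -5.33301787] 60.612533127920535
tip wrist [129.53134712 -29.12696391] scene [132.83300516 -29.6343138 ]
tri [130.43044446 -30.43116036] 76.81094327339906
top0 hinge [54.82754326  8.9794777 ] [58.69769957  9.57927979]
col 310 [(100, 202), (103, 224), (106, 221), (109, 122), (112, 153), (115, 155), (118, 153), (121, 153), (124, 152), (127, 151), (130, 152), (133, 152), (136, 151), (139, 151), (142, 150), (145, 150), (148, 153), (151, 164), (154, 152), (157, 165), (160, 161), (163, 143)]
green [31.20616037 -5.71811639]
carriage x 90 [94.87239594 18.26081154]
carriage x 105 [80.92890614 17.94133129]
carriage x 126 [60.89747693 17.48236111]
carriage x 130 [57.01246621 17.39334579]
row 150 [(294, 224), (296, 225), (298, 224), (300, 69), (302, 97), (304, 130), (306, 151), (308, 146), (310, 153), (312, 158), (314, 126), (316, 156), (318, 158), (320, 128), (322, 139), (324, 155), (326, 155), (328, 127), (330, 148), (332, 155), (334, 154), (336, 124), (338, 148), (340, 148), (342, 121), (344, 130), (346, 143), (348, 143), (350, 122), (352, 136), (354, 155), (356, 152), (358, 131), (360, 192), (362, 214), (364, 214), (366, 213), (368, 214), (370, 213)]
[39.24343223 23.09139687] [ 39.26617665 -31.86097286]
cap ((410.9764404296875, 226.9921417236328), 30.438444137573242) [-21.08349345 -60.35454816]
cap ((12.5, 40.0), 30.66359519958496) [118.93795711 239.55649095]
```

Pivot is about (58,-4) and the grip tip about (130,-30), with z 77 against the given 80. The lever angle is about 1.9 rad. I'll move over the grip with tool x along the lever.

Request:
play_rows(motion=[{"dp":[0.3,0.18,0],"delta_rot":[0,0,0]},{"dp":[0.6,0.36,0],"delta_rot":[0,0,0]},{"dp":[0.7,0.4,0],"delta_rot":[0,0,0]},{"dp":[0.6,0.36,0],"delta_rot":[0,0,0]},{"dp":[0.27,0.14,0],"delta_rot":[0,0,0]},{"dp":[0,0,0.2],"delta_rot":[0,0,0.8]},{"dp":[0,0,0.2],"delta_rot":[0,0,0.8]},{"dp":[0,0,0.2],"delta_rot":[0,0,0.8]},{"dp":[0,0,0.2],"delta_rot":[0,0,0.77]},{"dp":[0,0,0],"delta_rot":[0,0,0]}])

```text
t: 25.05
position: [648.1, 56.9, 138.6]
orientation: [3.139, -0.109, -0.004]
force: [-0.4, 0.3, 0.7]
finger_gap: 0.402
grasp_force: 0.0
```

```bash
python3 - <<'E'
from h import *
st=arm.get_state();T=R.from_rotvec(st['orientation']).as_matrix();print(st['t'],st['position'],'cal',cal(st['position']),np.degrees(np.arctan2(T[1,:2],T[0,:2]))-14.95)
w=shot('wrist','w8');g=w['image'].max(2)
# lever grip against white/grey or dark bench: print profile rows
print('TCP px',proj(w,st['position']),'z+29',proj(w,st['position']+[0,0,29]),'at z80',proj(w,[*st['position'][:2],80]))
for v in(150,165,180,195,210,225): print(v,' '.join(str(int(x)) for x in g[v,240:324:2]))
E
```

```text
25.05 [648.14833081  56.87103275 138.63077942] cal [112.33381708 -23.71098347] [ -18.91268528 -108.9126047 ]
TCP px [278.94500915 231.95879925] z+29 [278.79836537 247.39330979] at z80 [279.14721916 210.67584658]
150 95 96 96 87 44 43 49 49 49 48 46 46 45 42 42 41 42 41 41 39 41 40 37 38 38 39 37 36 36 38 37 37 39 39 38 39 41 39 40 40 40 44
165 246 223 95 95 71 43 39 44 45 46 44 45 46 43 43 42 46 41 38 39 40 39 38 38 42 41 41 42 40 40 41 39 38 37 36 38 38 37 38 40 39 39
180 41 42 43 41 40 39 37 35 36 34 35 33 32 33 30 31 31 28 28 28 29 27 26 28 27 27 27 25 26 26 25 25 27 25 28 29 25 27 27 29 29 29
195 36 38 38 46 47 47 46 46 33 33 32 31 30 30 29 30 28 28 28 30 29 29 27 25 24 27 29 27 28 25 28 28 28 26 25 26 27 27 28 29 26 28
210 37 37 41 44 45 45 45 44 44 32 31 30 30 28 28 28 29 31 32 31 30 30 27 33 58 87 92 106 114 118 120 121 122 120 119 118 118 122 120 121 119 118
225 36 43 68 92 104 124 138 145 144 138 120 117 118 118 109 26 25 27 25 27 27 26 25 77 112 79 54 54 54 52 102 117 116 117 118 119 119 120 120 120 121 120
```

The grip lies within about 1.5 mm of the fingers' centre line (dark from 269 to 286 against 279). I'll go down astride it and close lightly.

Request:
play_rows(motion=[{"dp":[0,0,0.3],"delta_rot":[0,0,0]},{"dp":[0,0,0.5],"delta_rot":[0,0,0]},{"dp":[0,0,0.5],"delta_rot":[0,0,0]},{"dp":[0,0,0.4],"delta_rot":[0,0,0]},{"dp":[0,0,0.25],"delta_rot":[0,0,0]},{"dp":[0,0,0],"delta_rot":[0,0,0]}])

```text
t: 25.7
position: [648.0, 56.9, 40.7]
orientation: [3.139, -0.108, -0.005]
force: [0.0, 0.1, 0.0]
finger_gap: 0.401
grasp_force: 0.0
```

Request:
play_rows(motion=[{"dp":[0,0,0],"delta_rot":[0,0,0]},{"dp":[0,0,0],"delta_rot":[0,0,0]},{"dp":[0,0,0],"delta_rot":[0,0,0]},{"dp":[0,0,0],"delta_rot":[0,0,0]},{"dp":[0,0,0],"delta_rot":[0,0,0]}], fingers=1, grip_force=3)

```text
t: 26.2
position: [650.4, 57.2, 43.6]
orientation: [-3.139, 0.11, -0.004]
force: [1.2, 0.8, 2.6]
finger_gap: 0.163
grasp_force: 3.0
```

It grips 15 mm, which is the lever. I'll sweep half of the arc.

Request:
play_rows(motion=[{"dp":[-0.007,-0.125,0],"delta_rot":[0,0,-1]},{"dp":[-0.007,-0.125,0],"delta_rot":[0,0,-1]},{"dp":[-0.007,-0.125,0],"delta_rot":[0,0,-1]},{"dp":[-0.007,-0.125,0],"delta_rot":[0,0,-1]},{"dp":[-0.007,-0.125,0],"delta_rot":[0,0,-1]}])

```text
t: 26.7
position: [644.9, 87.7, 43.6]
orientation: [3.059, 0.713, 0.005]
force: [2.9, -0.3, 2.8]
finger_gap: 0.16
grasp_force: 3.0
```

```bash
cat > chk.py <<'E'
from h import *
st=arm.get_state();T=R.from_rotvec(st['orientation']).as_matrix();c=cal(st['position']);az=np.arctan2(T[1,0],T[0,0])-th
print(st['t'],st['position'],'cal',c,'tool x az',np.degrees(az),'implied hinge',c-60*np.array([np.cos(az),np.sin(az)]),'F',st['force'],st['finger_gap'],st['grasp_force'])
E
python3 chk.py
```

```text
26.7 [644.86245572  87.66401873  43.5788851 ] cal [117.1030164    6.88737757] tool x az 11.304323376527792 implied hinge [58.26702419 -4.87383072] F [ 2.92648822 -0.25525399  2.75067261] 0.1604002839051755 2.97695305198431
```

Request:
play_rows(motion=[{"dp":[-0.007,-0.125,0],"delta_rot":[0,0,-1]},{"dp":[-0.007,-0.125,0],"delta_rot":[0,0,-1]},{"dp":[-0.007,-0.125,0],"delta_rot":[0,0,-1]},{"dp":[-0.007,-0.125,0],"delta_rot":[0,0,-1]},{"dp":[-0.007,-0.125,0],"delta_rot":[0,0,-1]},{"dp":[-0.007,-0.125,0],"delta_rot":[0,0,-1]},{"dp":[-0.007,-0.125,0],"delta_rot":[0,0,-1]},{"dp":[-0.007,-0.125,0],"delta_rot":[0,0,-1]}])

```text
t: 27.5
position: [607.1, 118.8, 43.4]
orientation: [2.503, 1.896, 0.004]
force: [1.7, -0.4, 3.1]
finger_gap: 0.165
grasp_force: 3.0
```

```bash
python3 chk.py
```

```text
27.5 [607.07490956 118.77483335  43.43934548] cal [88.62037283 46.69341287] tool x az 59.31923741841484 implied hinge [58.00512153 -4.90800559] F [ 1.72788929 -0.42845447  3.13240062] 0.16499937873048015 3.0360216088593006
```

Remaining 30.7°, so 5.1 rows.

Request:
play_rows(motion=[{"dp":[-0.007,-0.125,0],"delta_rot":[0,0,-1]},{"dp":[-0.007,-0.125,0],"delta_rot":[0,0,-1]},{"dp":[-0.007,-0.125,0],"delta_rot":[0,0,-1]},{"dp":[-0.007,-0.125,0],"delta_rot":[0,0,-1]},{"dp":[-0.007,-0.125,0],"delta_rot":[0,0,-1]},{"dp":[0,-0.01,0],"delta_rot":[0,0,-0.1]},{"dp":[0,0,0],"delta_rot":[0,0,0]}])

```text
t: 28.2
position: [574.8, 118.5, 43.1]
orientation: [1.924, 2.483, 0.0]
force: [0.3, -1.7, 3.4]
finger_gap: 0.167
grasp_force: 3.0
```

```bash
python3 chk.py; python3 - <<'E'
from h import *
s=shot('scene','s9')
print('expected hub/grip30/tip px',[proj(s,np.append(C.T@np.array([58,-4.5+r])+O,80)).round(1) for r in(30,55,79)])
E
```

```text
28.2 [574.80237294 118.50674437  43.05118843] cal [57.37105843 54.75993881] tool x az 89.51984610315235 implied hinge [56.86824833 -5.23795433] F [ 0.31447791 -1.71128071  3.44988336] 0.16678806589065126 3.026193045079708
expected hub/grip30/tip px [array([295.9, 268. ]), array([305.8, 271.7]), array([315.5, 275.3])]
```

In line. I'll release, rise and verify.

Request:
play_rows(motion=[{"dp":[0,0,0],"delta_rot":[0,0,0]},{"dp":[0,0,0],"delta_rot":[0,0,0]},{"dp":[0,0,0],"delta_rot":[0,0,0]},{"dp":[0,0,0],"delta_rot":[0,0,0]},{"dp":[0,0,-0.2],"delta_rot":[0,0,0]},{"dp":[0,0,-0.5],"delta_rot":[0,0,0]},{"dp":[0,0,-0.8],"delta_rot":[0,0,0]},{"dp":[0,0,-0.8],"delta_rot":[0,0,0]},{"dp":[0,0,-0.5],"delta_rot":[0,0,0]},{"dp":[0,0,0],"delta_rot":[0,0,0]}], fingers=0.6)

```text
t: 29.25
position: [577.0, 119.4, 187.5]
orientation: [1.918, 2.482, 0.009]
force: [-0.1, -0.4, -0.3]
finger_gap: 0.398
grasp_force: 0.0
```

```bash
python3 chk.py; python3 - <<'E'
from h import *
w=shot('wrist','w9');s=shot('scene','s9b')
H=lambda x,y,z=80:np.append(C.T@np.array([x,y])+O,z)
print([proj(w,H(58,-4.5+r)).round() for r in(0,30,55,79)])
g=w['image'].max(2); u0,v0=proj(w,H(58,74))
for r in(40,50,60,70,78):
    u,v=proj(w,H(58,-4.5+r)).round().astype(int); row=g[v,max(0,u-24):u+26]; print(r,u,v,list(map(int,row[::2])))
G=s['image'].max(2);m=((G<55)*255).astype('uint8');x0,y0,x1,y1=270,245,335,290
n,l,S,c=cv2.connectedComponentsWithStats(m[y0:y1,x0:x1])
print([proj(s,H(58,-4.5+r)).round(1) for r in(30,55,79)])
for i in range(1,n):
    if S[i,4]>40:
        pts=np.argwhere(l==i)[:,::-1].astype(np.float32)+[x0,y0];L=cv2.fitLine(pts.astype(np.float32),cv2.DIST_L2,0,.01,.01).ravel();e=[L[2:]-L[:2]*8,L[2:]+L[:2]*8];q=[cal(onz(s,k,80)) for k in e];print(S[i],c[i]+[x0,y0],q,np.arctan2(*(q[1]-q[0])))
E
```

```text
29.25 [576.9877272  119.38497293 187.45740987] cal [59.70900324 55.04467151] tool x az 89.64069163292328 implied hinge [59.33273886 -4.95414868] F [-0.06337872 -0.37706067 -0.34273117] 0.3982594752314924 0.0
[array([279., 254.]), array([279., 227.]), array([278., 203.]), array([278., 180.])]
40 278 218 [56, 55, 56, 57, 58, 55, 58, 104, 88, 32, 37, 36, 34, 33, 33, 34, 55, 56, 57, 55, 54, 75, 116, 116, 133]
50 278 208 [114, 114, 113, 115, 115, 113, 113, 109, 74, 37, 37, 38, 37, 37, 35, 54, 115, 116, 114, 117, 116, 115, 116, 117, 144]
60 278 199 [117, 114, 114, 117, 117, 114, 113, 112, 47, 41, 40, 41, 42, 39, 41, 78, 116, 117, 116, 118, 117, 114, 117, 118, 186]
70 278 189 [119, 117, 115, 119, 118, 117, 115, 95, 47, 45, 45, 46, 46, 44, 44, 96, 117, 119, 117, 119, 118, 116, 118, 119, 117]
78 278 181 [121, 117, 117, 122, 120, 117, 115, 115, 106, 57, 51, 49, 50, 59, 116, 120, 118, 120, 119, 119, 119, 117, 121, 120, 175]
[array([295.9, 268. ]), array([305.8, 271.7]), array([315.5, 275.3])]
[44  0 21  8 86] [327.12790698 247.10465116] [array([-35.00641497,  45.54799393]), array([-42.73961052,  83.30943857])] -0.20199780266839154
[  9  11  37  21 249] [298.39759036 269.11646586] [array([65.26130652, 14.96681885]), array([51.89534394, 49.24550289])] -0.3717870918915392
```

```bash
python3 - <<'E'
from h import *
w=load('w9');g=w['image'].max(2).astype(float)
L=[]
for v in range(184,216):
    r=g[v,255:300]; d=np.clip(80-r,0,45); d[:8]=0; d[38:]=0; L.append((255+(d*np.arange(45)).sum()/d.sum(),v))
P=np.array([cal(onz(w,p,80)) for p in L]);k=np.polyfit(P[:,1],P[:,0],1);print('lever slope dx/dy',k,'x at hinge',np.polyval(k,-4.5))
# beam right/left edges (bright beam scale) beyond the lever
for v in range(90,180,12): print(v,' '.join(str(int(x)) for x in g[v,250:306:2]))
e=lambda v:cal(onz(w,(0,v),12))
E
```

```text
lever slope dx/dy [-0.06736078 60.20251107] x at hinge 60.50563460199375
90 233 233 232 136 165 175 172 171 168 127 113 121 162 168 168 170 165 131 239 238 239 239 239 239 239 239 239 231
102 240 240 240 194 136 145 144 144 145 145 134 144 143 142 125 141 137 132 239 240 238 239 239 239 239 239 240 231
114 240 240 240 240 240 240 240 192 240 237 144 200 240 237 239 239 239 239 240 240 240 240 239 239 239 240 239 231
126 241 241 240 241 241 240 241 222 239 240 241 241 240 238 238 236 238 239 240 240 240 240 240 240 240 240 240 230
138 241 241 241 241 240 241 240 229 233 240 240 240 240 235 237 235 236 240 240 240 240 240 240 240 240 240 240 228
150 241 241 240 240 241 241 240 241 224 240 240 240 240 233 234 233 235 240 240 240 240 240 240 240 240 240 240 227
162 235 240 240 235 241 240 240 240 222 240 183 159 235 238 230 230 232 240 240 239 240 240 239 240 239 240 240 223
174 148 152 153 148 148 152 151 149 145 145 146 146 145 145 121 121 121 144 149 151 239 239 239 239 240 239 239 218
```

```bash
python3 - <<'E'
from h import *
w=load('w9');g=cv2.cvtColor(w['image'],cv2.COLOR_RGB2GRAY).astype(float)
def fit(pts,z,n):
    P=np.array([cal(onz(w,p,z)) for p in pts])
    for _ in range(3):
        k=np.polyfit(P[:,1],P[:,0],1);r=abs(P[:,0]-np.polyval(k,P[:,1]));P=P[r<max(1.5*np.median(r),.5)]
    print(n,len(P),k,'resid',r.mean())
A=[];B=[]
for v in range(112,170):
    r=240-g[v,258:272];r[r<4]=0
    if r.sum()>5:A.append((258+np.argmax(r),v))
    d=np.diff(g[v,296:340]);i=int(np.argmin(d)); B.append((296+i+.5,v))
fit(A,49,'beam left edge');fit(B,12,'plate far edge')
print(B[::8],A[::8])
# bottle/jaws from w7 : row direction of the beam (along u), tool x az 0 there
w=load('w7');g=cv2.cvtColor(w['image'],cv2.COLOR_RGB2GRAY).astype(float);D=[]
for u in list(range(190,290,3))+list(range(440,465,3)):
    d=np.diff(g[85:112,u]);i=int(np.argmax(d));D.append((u,85+i+.5))
P=np.array([cal(onz(w,p,12)) for p in D]);k=np.polyfit(P[:,1],P[:,0],1)
for _ in range(3):
    r=abs(P[:,0]-np.polyval(k,P[:,1]));P=P[r<max(1.5*np.median(r),.5)];k=np.polyfit(P[:,1],P[:,0],1)
print('w7 far edge',len(P),k)
E
```

```text
beam left edge 26 [-2.69984154e-03  4.49315787e+01] resid 0.24923949759507735
plate far edge 58 [-1.34309436e-02  9.20972038e+01] resid 2.7686665220997007e-14
[(305.5, 112), (305.5, 120), (305.5, 128), (305.5, 136), (305.5, 144), (305.5, 152), (305.5, 160), (305.5, 168)] [(np.int64(265), 112), (np.int64(265), 120), (np.int64(264), 128), (np.int64(265), 138), (np.int64(265), 146), (np.int64(265), 154), (np.int64(271), 162)]
w7 far edge 38 [-4.85762406e-03  9.09774308e+01]
```

```bash
python3 - <<'E'
from h import *
s=load('s7');t=load('s9b')
for d in(s,t):
    h=cv2.cvtColor(d['image'],cv2.COLOR_RGB2HSV);m=cv2.inRange(h,(100,130,40),(125,255,255));m[:, :260]=0;m[:,300:]=0;m[:200]=0;m[250:]=0
    M=cv2.moments(m,True);c=(M['m10']/M['m00'],M['m01']/M['m00']);g=cv2.inRange(h,(45,80,80),(80,255,255));g[:240]=0;g[300:]=0;G=cv2.moments(g,True)
    print('cap',np.round(c,2),cal(onz(d,c,127)),'readout',G['m10']/G['m00'],G['m01']/G['m00'],G['m00'])
dif=(cv2.absdiff(s['image'],t['image']).max(2)>60);print('diff in bottle/jaw area',dif[205:275,255:282].sum())
E
```

```text
cap [277.16 220.21] [-22.99181617 -63.77383998] readout 288.71794871794873 263.0769230769231 78.0
cap [276.53 220.65] [-20.83765999 -64.40278769] readout 288.2168674698795 262.95180722891564 83.0
diff in bottle/jaw area 142
```

The bottle is still clamped at about (-21,-63), against -62.6 expected. The lever is about -0.06 rad from in line, inside the 0.15 limit. I'll hand it in.

```bash
python3 -c "
from bench import arm
print(arm.sign_off())"
```

```text
the job is handed in; nothing more can be done
None
```

The job is handed in, with no verdict returned: the flat bottle is clamped upright between the jaws (last push about 11–12 N at the button), and the lock lever is about -0.06 rad from in line with the beam (limit 0.15), pointing away from the bottle.

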